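# Load the kit tray and push it up onto the packing scale

### The job

Drop every soap box on the table into the divided tray, one box to a pocket, while the tray is still down on the table. Flip the yellow stop bar of the scale up and over so that it stands open by itself, and push the loaded tray up the ramp, without ever lifting it, until it sits flat, square and fully on the scale platform against or nearly against the blue back stop. Finally swing the bar down again behind the tray, and leave the shampoo bottle, the tape roll and the mug where they are.

Things in the scene. Friction and masses are not known exactly. Their poses are not given: they have to be found in the camera images.
- station: Fixed bench scale, mm. Origin at table height under the middle of the tray's final place; the tray is pushed along +y. Steel platform: top 18 above the table, x -110..110, y -115..103. Aluminium ramp, same width, rises from y = -215 (table) to y = -115. Blue back stop 45 high, face at y = 103. Blue hinge post 26 x 30, 58 high, at x = 137, y = -81. No side guides.
- gate_hinge (a point): Point on the hinge axis of the stop bar, fixed to the station at x = 137, y = -107, z = 50 mm; the axis runs along the station's y. Axes as the station's.
- gate (a joint): Angle (rad) of the yellow-black stop bar, 16 x 16 mm, its end 142 mm from the hinge, 140 g. 0: level, along station -x across the ramp's top, barring it (underside 42 mm above the table, inner face at station y = -99 mm). Grows as the free end swings up and over to +x. Held only by its weight: below 1.57 it falls back to 0, beyond that it falls on to its stop at 1.9. Light damped hinge.
- gate_handle (a point): Point on the bar's red handle pin (14 mm diameter, sticks out 72 mm from the bar's side to station -y, parallel to the hinge axis): 132 mm from the hinge axis along the bar, 40 mm out from the bar's side, 50 mm above the table when the bar is down. Held from above, the pin can turn between the fingers. Axes: x along the bar to the hinge, y along the pin, z up when the bar is down.
- tray: Loose square wooden tray, 180 x 180 mm outside, 32 mm high, 350 g, outer walls 8 mm, floor and dividers 4 mm thick, open on top. A cross of dividers of full height makes 4 pockets of 80 x 80 mm, their centres at x = +-42, y = +-42 mm. Origin at the centre of its underside, z up.
- box1: Soap box, white with blue bands, 48 x 48 mm in x and y and 64 mm high (z), 100 g. Origin at its centre, 32 mm above the table when standing. It may go into any free pocket, standing or lying. Absent in some runs.
- box2: Soap box, white with green bands, 48 x 48 mm in x and y and 64 mm high (z), 100 g. Origin at its centre, 32 mm above the table when standing. It may go into any free pocket, standing or lying. Absent in some runs.
- box3: Soap box, white with orange bands, 48 x 48 mm in x and y and 64 mm high (z), 100 g. Origin at its centre, 32 mm above the table when standing. It may go into any free pocket, standing or lying. Absent in some runs.
- box4: Soap box, white with red bands, 48 x 48 mm in x and y and 64 mm high (z), 100 g. Origin at its centre, 32 mm above the table when standing. It may go into any free pocket, standing or lying. Absent in some runs.
- shampoo: Green shampoo bottle, 56 mm diameter, 150 mm high, origin at the centre of its underside. Bystander, not to be moved.
- tape_roll: Roll of clear tape lying flat, 110 mm diameter, 48 mm high, origin at the centre of its underside. Bystander, not to be moved.
- mug: Blue mug, 84 mm diameter, 90 mm high, handle towards its +y, origin at the centre of its underside. Bystander, not to be moved.
There are look-alikes about, which are no part of the job. Leave any purple look-alike of the box4 alone. Leave any purple or turquoise look-alike of the box3 alone.

How it is judged:
By the outcome, as a careful person would: the job done as asked, in the order asked, and still so for the second after the job is handed in, with the robot touching nothing.
Of box1, box2, box3, box4 only 2 to 4 are there at a start; the rules pass over those that are not, and their reading is None.
At some moment in a run one of box1, box2, box3, box4 may be knocked a few centimetres aside while the robot is not near it.
Once in a run the grip may slacken for a moment while it holds something.
It also fails if it takes over 200 s, if anything falls off the work surface, if the arm or the gripper's body presses on something with over 40 N, if the wrist force passes 120 N, or if a joint passes its speed limit or range.

### The arm

A 6-joint arm with a two-finger parallel gripper is mounted at the origin on the work surface. World frame = base frame: x ahead of the robot, y to its left, z up, the work surface at z = 0. Lengths are in m, angles in rad, forces in N, time in s.
With the tool pointing down it reaches from about 0.35 to 0.975 m from the base axis. Payload 4.9 kg.
Tool frame: the origin (TCP) lies at the very end of the fingers, on their centre line; the grasp point (between the pads) lies ctrl.grip_point_offset behind it (ctrl.grip_point_offset is the distance from the TCP to the grasp point, in m); z points along the fingers, y is the direction in which the jaws open and shut (so a half turn about z gives the same grasp; the last joint's range is limited). The gripper opens to 85 mm and grips with 20 to 120 N. Pads are 22 mm wide; open, the fingers measure 114 mm over their backs; the gripper's body (76 mm by 85 mm) begins 54 mm behind the grasp point. The pads swing forward as they close: fully open they stand 13 mm farther back than shut.
Start: joints at [1.082, 0.053, 1.613, -0, 1.476, -0.119], TCP at [0.226, 0.583, 0.208] pointing down, gripper open.
Joint ranges: [-3.01, 3.01], [-1.01, 2.22], [0.06, 2.58], [-1.02, 4.17], [0.09, 2.62], [-3.14, 3.14]. Speed limits (rad/s): [2.57, 2.57, 3.14, 3.14, 3.14, 3.14].

### API

Orientations are given as a rotation vector (axis times angle).
In Python, from station import ctrl gives the robot as it stands. The module is installed in compiled form; this text tells all that it offers.
- The arm moves only by the shell command python3 -m creep 'ROWS' [FORCE]. ROWS is JSON, a list of rows, each a list of 5 numbers: the closure in counts, from 0 (fully open) to 255 (shut), then the shift along the tool's x, y, z in mm, then the turn about the tool's z in rad. A call has 1 to 12 rows; each row is the pose to reach, as a shift and turn from the pose commanded when the call began, along the tool's axes at that moment; what a row does not reach only later rows make up. A row lasts 1/12 s, in which the tool goes at most 41.7 mm and 7.16 degrees, less where a joint would pass 70% of its speed; a pose out of reach is approached as far as the arm can. A call with a gripper value outside its range is refused whole. The fingers move at their own pace and stop on an object; FORCE is the grip in N (left out, the last holds). Time passes only in rows, so rows that repeat a pose let the fingers close. It gives the time, the measured TCP pose, the force and the opening at its end, in the units of the state.
- ctrl.get_obs(): the state, without advancing time (a new reading comes with each control period).
- ctrl.get_image(name): name is "scene" or "top" or "wrist"; returns the picture (384x512x3 uint8, red, green, blue); there is no depth.
- ctrl.calibration(name): a dict with "fx", "fy", "cx", "cy" (pixels), "R" (3x3) and "t" (3): a world point X has camera coordinates R X + t. Camera axes: x right, y down, z forward; pixel columns grow to the right and rows downward; lengths in m; the calibration is good to about 2 mm. A picture is of the moment at which its call begins: read the wrist's pose just before it. calibration takes no time and is no camera call; for the wrist camera it gives the pose at the moment of the call.
- ctrl.finish_job(): hands the job in, once; it reports no verdict.
Trained networks look in the newest picture that a camera, given by its name, has taken for a name from the list of things; names that differ only in an ending like _2 or _b are one class to them, and where a whole thing is asked for, a point or a joint stands for the part that bears it (a point fixed in the world has none). Each returns a list of dicts, best first, with "conf" (0 to 1); they miss things now and then, are a little off and sometimes report something else, mostly with a low value. They report only what shows in the picture. A call takes as long as a camera call. They do not tell look-alikes from the thing itself.
- ctrl.boxes_of(camera, label): "rect" ([left, top, width, height] in pixels, round what is visible of it).
- ctrl.outline_of(camera, label): "mask" (384x512 bool, what is visible of it) and "rect" ([left, top, width, height] in pixels, round what is visible of it).
The state is a dict: "t": time; "q": joint angles; "dq": joint speeds; "effort": joint torques, N m; "tool_pos": TCP position; "tool_rot": TCP orientation; "contact_force": force on the tool from outside, world axes, zero at the start; "wrist_torque": the same for the moment, N m; "opening": finger opening in m.
Only numpy, scipy, OpenCV 4.12 (cv2) and the standard library are available. Lean on these libraries where they do the work, as an engineer would, in place of code of your own. Each camera call takes 0.05 s, during which the arm holds its last target. There are 200 camera calls.

## Working session

There is one attempt and no reset: what is moved stays moved. The work goes in short steps, Python scripts to look and compute and a shell command to move; the robot and the scene stay as the last step left them, time stands still between calls to the robot, and variables do not carry over. Pictures are saved under pics/ and viewed, about 12 in all and at most 16, crops included, and the job is handed in when it is done.

```bash
mkdir -p pics; python3 - <<'E'
from station import ctrl
import cv2,numpy as np
o=ctrl.get_obs();print({k:np.round(v,3) for k,v in o.items()},ctrl.grip_point_offset)
for n in("scene","top","wrist"):
    im=ctrl.get_image(n);cv2.imwrite(f"pics/{n}0.png",im[:,:,::-1])
    c=ctrl.calibration(n);print(n,{k:np.round(v,3).tolist() for k,v in c.items()})
    if n!="wrist":
        for l in["station","gate","tray","box1","box2","box3","box4","shampoo","tape_roll","mug"]:
            print(n,l,[(np.round(d["rect"]).tolist(),round(d["conf"],2)) for d in ctrl.boxes_of(n,l)])
a=cv2.imread("pics/top0.png");b=cv2.imread("pics/scene0.png")
E
```

```text
{'t': np.float64(0.0), 'q': array([ 1.082,  0.053,  1.614, -0.   ,  1.476, -0.119]), 'dq': array([-0.   , -0.   ,  0.001,  0.002, -0.002, -0.   ]), 'effort': array([-2.0000e-03, -3.9369e+01, -3.7017e+01, -0.0000e+00,  7.0000e-03,
        0.0000e+00]), 'tool_pos': array([0.226, 0.582, 0.207]), 'tool_rot': array([-5.770e-01, -3.087e+00,  3.000e-03]), 'contact_force': array([-0.058,  0.721,  0.486]), 'wrist_torque': array([0.006, 0.014, 0.018]), 'opening': np.float64(0.085)} 0.0187
scene {'fx': 429.443, 'fy': 429.443, 'cx': 250.641, 'cy': 190.596, 'R': [[-0.645, 0.764, -0.011], [0.595, 0.493, -0.634], [-0.479, -0.416, -0.773]], 't': [0.348, -0.299, 1.917]}
scene station [([244.0, 181.0, 104.0, 81.0], 0.97)]
scene gate [([259.0, 193.0, 27.0, 38.0], 0.73)]
scene tray [([197.0, 147.0, 62.0, 50.0], 0.88), ([169.0, 142.0, 16.0, 23.0], 0.3)]
scene box1 [([165.0, 167.0, 17.0, 20.0], 0.77), ([188.0, 128.0, 19.0, 22.0], 0.72), ([169.0, 143.0, 15.0, 19.0], 0.68), ([189.0, 112.0, 13.0, 17.0], 0.62), ([210.0, 119.0, 15.0, 18.0], 0.6), ([203.0, 196.0, 18.0, 24.0], 0.53), ([183.0, 182.0, 20.0, 21.0],
[... 2179 characters left out ...]
0.0], 0.57), ([343.0, 239.0, 19.0, 22.0], 0.55), ([257.0, 169.0, 70.0, 68.0], 0.55)]
top box4 [([255.0, 126.0, 17.0, 20.0], 0.79), ([348.0, 207.0, 23.0, 18.0], 0.77), ([288.0, 135.0, 21.0, 15.0], 0.76), ([321.0, 135.0, 26.0, 22.0], 0.62), ([353.0, 170.0, 20.0, 20.0], 0.57), ([371.0, 228.0, 25.0, 20.0], 0.57), ([343.0, 239.0, 19.0, 22.0], 0.55), ([257.0, 169.0, 70.0, 68.0], 0.55)]
top shampoo [([140.0, 116.0, 22.0, 24.0], 0.65)]
top tape_roll [([390.0, 165.0, 41.0, 36.0], 0.82)]
top mug [([38.0, 216.0, 47.0, 30.0], 0.74)]
wrist {'fx': 317.54, 'fy': 317.54, 'cx': 250.175, 'cy': 193.858, 'R': [[0.361, 0.933, -0.001], [0.894, -0.346, 0.283], [0.264, -0.103, -0.959]], 't': [-0.625, -0.038, 0.38]}
```

```bash
python3 -c "
import cv2
a=cv2.imread('pics/top0.png');cv2.imwrite('pics/top0b.png',cv2.resize(a,(800,600),interpolation=cv2.INTER_CUBIC))"
```

```text
(no output)
```

View pics/top0b.png

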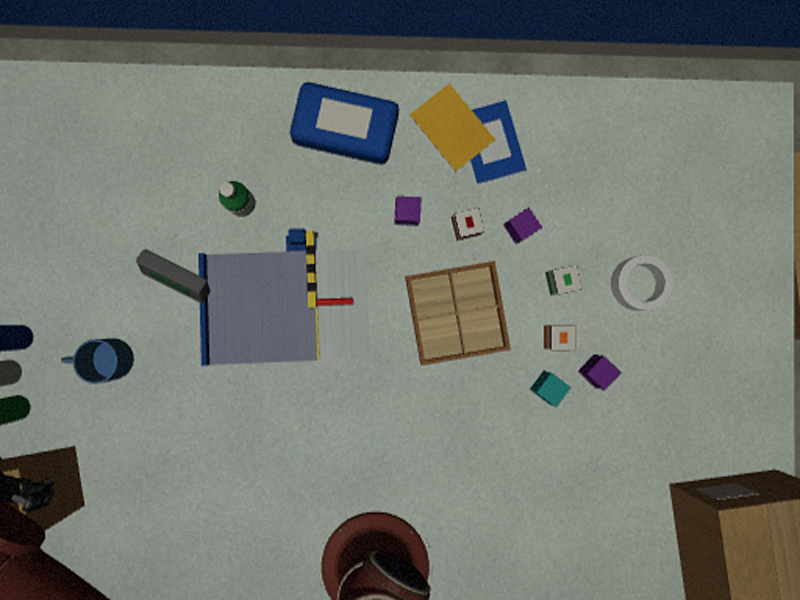

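View pics/scene0.png

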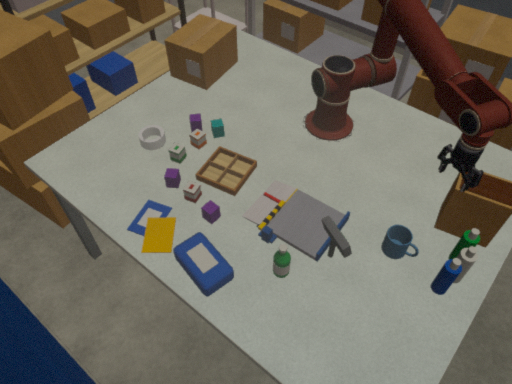

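Boxes in the 800×600 top view: red (468,223), green (563,280) and orange (562,338). There is no blue box. Look-alikes to leave alone: purple (408,210), (523,225), (600,372) and turquoise (550,388). Next I measure.

```bash
cat > h.py <<'E'
from station import ctrl
import numpy as np, cv2
from scipy.spatial.transform import Rotation as Ro
def unproj(c,uv,z):
    uv=np.atleast_2d(np.asarray(uv,float));R=np.array(c["R"]);t=np.array(c["t"])
    d=np.c_[(uv[:,0]-c["cx"])/c["fx"],(uv[:,1]-c["cy"])/c["fy"],np.ones(len(uv))]@R
    o=-R.T@t;return o+d*((z-o[2])/d[:,2])[:,None]
def proj(c,X):
    p=np.atleast_2d(X)@np.array(c["R"]).T+np.array(c["t"]);return np.c_[c["fx"]*p[:,0]/p[:,2]+c["cx"],c["fy"]*p[:,1]/p[:,2]+c["cy"]]
def toolmove(target):   # world target TCP -> tool axes shift mm
    o=ctrl.get_obs();R=Ro.from_rotvec(o["tool_rot"]);return np.round(R.inv().apply(np.array(target)-o["tool_pos"])*1000,1)
def jaw():
    y=Ro.from_rotvec(ctrl.get_obs()["tool_rot"]).as_matrix()[:,1];return np.degrees(np.arctan2(y[1],y[0]))
# printed state
def st():
    o=ctrl.get_obs();print("t %.1f"%o["t"],"tcp",np.round(o["tool_pos"],4),"jaw %.1f"%jaw(),"F",np.round(o["contact_force"],1),"open %.4f"%o["opening"],"q6 %.2f"%o["q"][5])
def shot(n,f):
    c=ctrl.calibration(n);im=ctrl.get_image(n);cv2.imwrite(f"pics/{f}.png",im[:,:,::-1]);return c,im
def rect(c,mask,z):
    cn=max(cv2.findContours(mask.astype(np.uint8),0,2)[0],key=cv2.contourArea)[:,0]
    P=unproj(c,cn,z)[:,:2]*1000
    (x,y),(w,h),a=cv2.minAreaRect(P.astype(np.float32));return np.round([x,y,w,h,a],1)
E
python3 - <<'E'
from h import *
c,im=shot("top","t1")
print("campos",-np.array(c["R"]).T@c["t"])
hsv=cv2.cvtColor(im,cv2.COLOR_RGB2HSV)
for n,(u,v) in dict(red=(468,223),green=(563,280),orange=(562,338),pA=(408,210),pB=(523,225),pC=(600,372),teal=(550,388)).items():
    print(n,np.round(unproj(c,(u*.64,v*.64),.064)*1000))
m=ctrl.outline_of("top","tray")
print("tray",[(d["conf"],rect(c,d["mask"],.032)) for d in m])
for z,l in((.018,"station"),(0,"tape_roll"),(0,"shampoo"),(0,"mug")):
  for d in ctrl.outline_of("top",l)[:1]:print(l,d["conf"],rect(c,d["mask"],z))
# station: blue stop, post, platform corners (800px reading)
for n,(u,v),z in(("stop/platform BL",(209,364),.018),("TL",(208,254),.018),("ramp-edge bottom",(317,362),.018),("post",(297,236),.058),("pin end",(353,300),.05),("pin base",(317,302),.05)):
    print(n,np.round(unproj(c,(u*.64,v*.64),z)*1000))
w=ctrl.calibration("wrist");R=np.array(w["R"]);p=-R.T@w["t"];o=ctrl.get_obs();T=Ro.from_rotvec(o["tool_rot"])
print("cam in tool",T.inv().apply(p-o["tool_pos"]),"look",T.inv().apply(R[2]))
b=im[115:270,85:380];cv2.imwrite("pics/t1z.png",cv2.resize(b[:,:,::-1],None,fx=2.7,fy=2.7,interpolation=cv2.INTER_CUBIC))
E
```

```text
campos [0.48520243 0.01690408 1.403068  ]
red [[ 681. -165.   64.]]
green [[ 574. -353.   64.]]
orange [[ 461. -352.   64.]]
pA [[703. -48.  64.]]
pB [[ 679. -273.   64.]]
pC [[ 397. -427.   64.]]
teal [[ 364. -330.   64.]]
tray [(0.17, array([ 575.6, -520.3,  109.5,  119.9,    1.3]))]
station 0.7 [529.7 257.3 265.3 457.3   3.8]
tape_roll 0.81 [ 577.6 -531.3  112.   125.9    1.3]
shampoo 0.63 [730.  299.7  74.4  56.1  46.9]
mug 0.67 [393.8 566.8  89.1 140.4  13.8]
stop/platform BL [[393. 339.  18.]]
TL [[612. 348.  18.]]
ramp-edge bottom [[402. 125.  18.]]
post [[648. 167.  58.]]
pin end [[526.  56.  50.]]
pin base [[520. 126.  50.]]
cam in tool [ 0.07142151  0.00027531 -0.16635241] look [-2.83087334e-01 -3.38193058e-04  9.59094076e-01]
```

View pics/t1z.png

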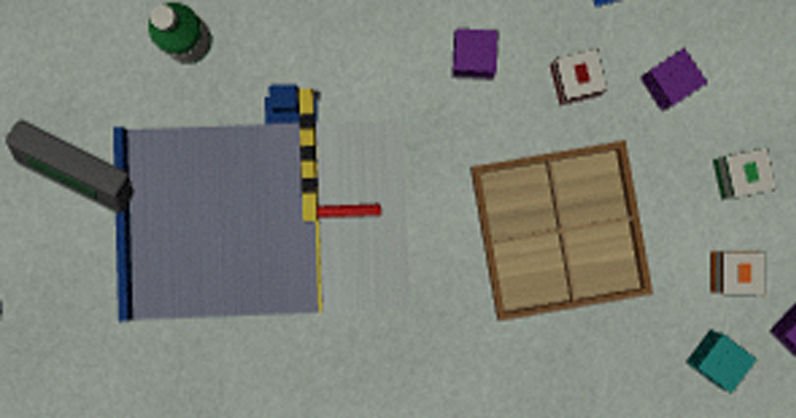

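```bash
python3 -m creep '[[0,-594,-609,0,1.2],[0,-594,-609,0,1.2],[0,-594,-609,0,1.2],[0,-594,-609,0,1.2],[0,-594,-609,0,1.2],[0,-594,-609,0,1.2],[0,-594,-609,0,1.2],[0,-594,-609,0,1.2],[0,-594,-609,0,1.2],[0,-594,-609,0,1.2],[0,-594,-609,0,1.2],[0,-594,-609,0,1.2]]' 60
python3 - <<'E'
from h import *
st();print(toolmove([.56,-.2,.207]))
c=ctrl.calibration("top")
f=lambda L,z:np.round(unproj(c,np.array(L)/2.7+[85-.3,115-.3],z)*1000)[:,:2].tolist()
print("tray",f([(472,169),(625,142),(651,292),(498,319)],.032))
print("red",f([(581,75)],.064),"green",f([(753,173)],.064),"orange",f([(745,272)],.064))
print("stop top",f([(126,128),(131,320)],.063),f([(126,128),(131,320)],.045),"front edge",f([(320,225),(321,312)],.018),"pin",f([(381,210),(318,212)],.05),"bar end",f([(303,221),(317,221)],.058))
E
```

```text
t: 2.45
tool_pos: [0.4224, 0.1209, 0.2086]
tool_rot: [2.22, 2.222, 0.002]
contact_force: [1.4, -0.3, -0.1]
opening: 0.0853
t 2.5 tcp [0.4224 0.1209 0.2086] jaw 0.1 F [ 1.4 -0.3 -0.1] open 0.0853 q6 0.11
[-321.   137.3    1.8]
tray [[574.0, -47.0], [610.0, -223.0], [438.0, -255.0], [403.0, -80.0]]
red [[681.0, -166.0]] green [[575.0, -362.0]] orange [[464.0, -355.0]]
stop top [[609.0, 343.0], [395.0, 330.0]] [[611.0, 347.0], [394.0, 334.0]] front edge [[506.0, 127.0], [406.0, 123.0]] pin [[524.0, 56.0], [520.0, 127.0]] bar end [[510.0, 143.0], [510.0, 127.0]]
```

```bash
python3 -m creep '[[0,-40,17,0,0],[0,-80,34,0,0],[0,-120,51,0,0],[0,-160,68,0,0],[0,-200,85,0,0],[0,-240,102,0,0],[0,-280,119,0,0],[0,-321,137,0,0],[0,-321,137,0,0],[0,-321,137,0,0],[0,-321,137,0,0],[0,-321,137,0,0]]' >/dev/null
python3 - <<'E'
from h import *
st()
c,im=shot("wrist","w1")
cv2.imwrite("pics/w1z.png",cv2.resize(im[:,:,::-1],(800,600),interpolation=cv2.INTER_CUBIC))
E
```

```text
t 3.5 tcp [ 0.559  -0.1972  0.2081] jaw 0.1 F [-0.1 -0.1 -0.3] open 0.0849 q6 -0.47
```

View pics/w1z.png

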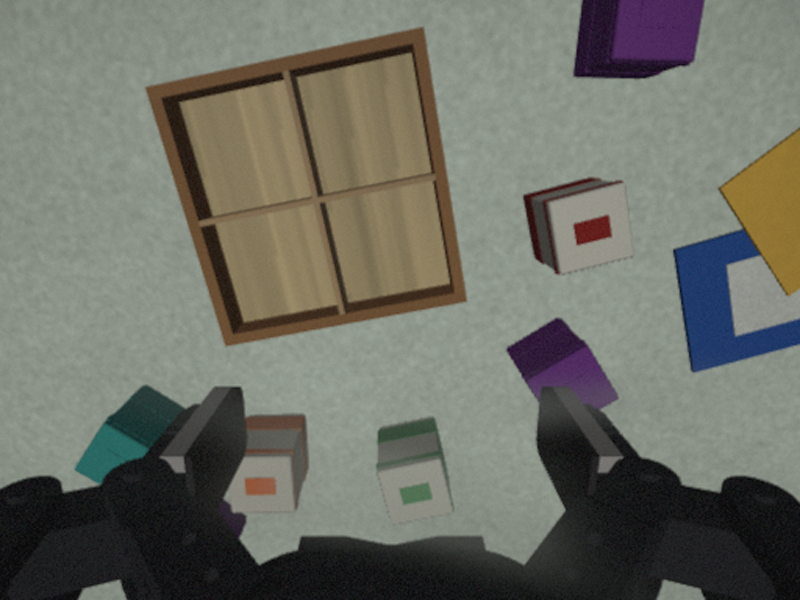

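The close view confirms the choice. The red box is at (592,230), orange at (261,486) and green at (416,493), each white with a banded side. The purple and turquoise ones are plain.

```bash
python3 - <<'E'
from h import *
c=ctrl.calibration("wrist")
def f(L,z):return unproj(c,np.array(L)*.64,z)[:,:2]*1000
T=f([(148,88),(424,29),(466,300),(227,345)],.032);print(T.round(),T.mean(0).round(1),np.linalg.norm(T-np.roll(T,1,0),axis=1).round())
e=np.roll(T,-1,0)-T;print(np.degrees(np.arctan2(e[:,1],e[:,0])).round(1))
for n,L in dict(red=[(543,192),(625,181),(633,257),(557,273)],green=[(378,469),(443,460),(453,513),(389,523)],orange=[(239,456),(300,456),(297,511),(239,511)]).items():
    P=f(L,.064);e=np.roll(P,-1,0)-P;print(n,P.mean(0).round(1),np.linalg.norm(e,axis=1).round(),np.degrees(np.arctan2(e[:,1],e[:,0])).round(1))
print(f([(592,230),(416,493),(261,486)],.064).round(1))
E
```

```text
[[ 404.  -83.]
 [ 580.  -49.]
 [ 614. -224.]
 [ 439. -259.]] [ 509.  -153.7] [179. 179. 178. 178.]
[  11.   -79.  -168.7  101.1]
red [ 683.5 -166.6] [50. 48. 48. 53.] [   7.7  -76.3 -167.4  104.9]
green [ 578.3 -361.3] [47. 46. 49. 48.] [   9.3  -78.9 -169.2   99.7]
orange [ 470.6 -355. ] [44. 47. 43. 47.] [   0.2  -95.5 -179.8   85.2]
[[ 685.3 -168.6]
 [ 578.5 -362.4]
 [ 464.8 -356.7]]
```

```bash
python3 -m creep '[[0,8,35,0,-0.1],[0,16,70,20,-0.19],[0,24,105,50,-0.19],[0,29,126,80,-0.19],[0,29,126,110,-0.19],[0,29,126,140,-0.19],[0,29,126,160,-0.19],[0,29,126,170,-0.19],[0,29,126,170,-0.19],[0,29,126,170,-0.19],[0,29,126,170,-0.19],[0,29,126,170,-0.19]]' 60; python3 -m creep '[[255,0,0,0,0],[255,0,0,0,0],[255,0,0,0,0],[255,0,0,0,0],[255,0,0,0,0],[255,0,0,0,0],[255,0,0,0,0],[255,0,0,0,0]]' 60; python3 -c "
from h import *
st()
for p in ([.542,-.105,.150],[.542,-.105,.042]):print(toolmove(p))"
```

```text
t: 4.5
tool_pos: [0.687, -0.1693, 0.0413]
tool_rot: [1.996, 2.42, 0.002]
contact_force: [-0.1, -0.1, 0.8]
opening: 0.0858
t: 5.17
tool_pos: [0.6866, -0.1704, 0.0452]
tool_rot: [1.998, 2.421, -0.001]
contact_force: [-11.2, 3.2, 23.2]
opening: 0.0003
t 5.2 tcp [ 0.6866 -0.1704  0.0452] jaw 10.9 F [-11.2   3.2  23.2] open 0.0003 q6 -0.54
[  91.3 -129.4 -105.1]
[  91.6 -129.5    2.9]
```

Shut on nothing, with an upward push of 23 N. I open, rise and look.

```bash
python3 -m creep '[[0,0,0,0,0],[0,0,0,0,0],[0,0,0,0,0],[0,0,0,0,0],[0,0,0,-40,0],[0,0,0,-80,0],[0,0,0,-120,0],[0,0,0,-120,0],[0,0,0,-120,0]]' 60; python3 - <<'E'
from h import *
st()
c,im=shot("wrist","w2");c2,im2=shot("top","t2")
cv2.imwrite("pics/w2z.png",np.vstack([im,cv2.resize(im2[100:270,240:420],(512,484))])[:,:,::-1][:599])
a=cv2.resize(im2[115:255,240:400],(400,350),interpolation=cv2.INTER_CUBIC);b=cv2.resize(im,(400,300));
o=np.zeros((350,800,3),np.uint8);o[:300,:400]=b;o[:,400:]=a;cv2.imwrite("pics/c2.png",o[:,:,::-1])
E
```

```text
t: 5.92
tool_pos: [0.6871, -0.1696, 0.1619]
tool_rot: [1.996, 2.419, 0.003]
contact_force: [0.6, -0.3, -1.1]
opening: 0.0852
t 5.9 tcp [ 0.6871 -0.1696  0.1619] jaw 10.9 F [ 0.6 -0.3 -1.1] open 0.0852 q6 -0.54
```

View pics/c2.png

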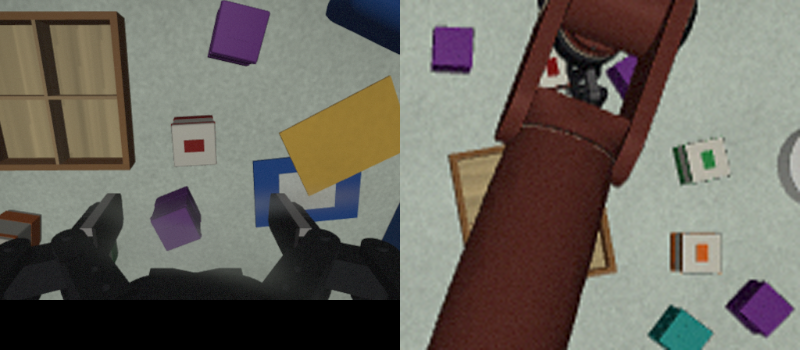

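```bash
python3 - <<'E'
from h import *
c=ctrl.calibration("wrist")
L=np.array([(172,124),(214,122),(216,164),(174,167),(194,146)])*1.28
print(unproj(c,L,.064).round(4), proj(c,[[.687,-.1696,.0]]),proj(c,[ctrl.get_obs()["tool_pos"]]))
c2=ctrl.calibration("top");print(unproj(c2,np.array([(552,68)])-[400,0],.064))
print(unproj(c2,np.array([[(552-400)*.4+240,68*.4+115],[(708-400)*.4+240,160*.4+115],[(701-400)*.4+240,252*.4+115]]),.064).round(4))
print(c["R"],c["t"])
E
```

```text
[[ 0.6556 -0.148   0.064 ]
 [ 0.6986 -0.1375  0.064 ]
 [ 0.7106 -0.1828  0.064 ]
 [ 0.6657 -0.1951  0.064 ]
 [ 0.6829 -0.1672  0.064 ]] [[252.28595075 173.73842026]] [[249.11732613 232.34235855]]
[[0.89822493 0.28936936 0.064     ]]
[[ 0.6823 -0.169   0.064 ]
 [ 0.5745 -0.3613  0.064 ]
 [ 0.4625 -0.354   0.064 ]]
[[ 0.98172435  0.19028627 -0.00290412]
 [ 0.1833508  -0.9416341   0.28232554]
 [ 0.05098806 -0.27769833 -0.95931426]] [-0.63997568 -0.3065987   0.24829256]
```

```bash
python3 -m creep '[[0,2,-3,30,0],[0,2,-3,70,0],[0,2,-3,110,0],[0,2,-3,130,0],[0,2,-3,138,0],[0,2,-3,138,0],[0,2,-3,138,0]]' 40; python3 -c "
from h import *
c,a=shot('wrist','w3')
st()";python3 -m creep '[[255,2,0,0,0],[255,0,0,0,0],[255,0,0,0,0],[255,0,0,0,0],[255,0,0,0,0]]' 40;  python3 - <<'E'
from h import *
st()
c,b=shot("wrist","w4")
a=cv2.imread("pics/w3.png");b=b[:,:,::-1]
cv2.imwrite("pics/c3.png",np.hstack([cv2.resize(a,(400,300)),cv2.resize(b,(400,300))]))
E
```

```text
t: 6.6
tool_pos: [0.6816, -0.1674, 0.0195]
tool_rot: [-1.999, -2.422, 0.001]
contact_force: [-0.0, -0.4, 0.1]
opening: 0.0853
t 6.7 tcp [ 0.6829 -0.1679  0.0215] jaw 10.9 F [ 0.4 -0.5  1.5] open 0.0851 q6 -0.54
t: 7.07
tool_pos: [0.6834, -0.1681, 0.0225]
tool_rot: [1.997, 2.42, 0.002]
contact_force: [-0.1, 0.1, 5.1]
opening: 0.0469
t 7.1 tcp [ 0.6834 -0.1681  0.0225] jaw 10.9 F [-0.1  0.1  5.1] open 0.0469 q6 -0.54
```

View pics/c3.png

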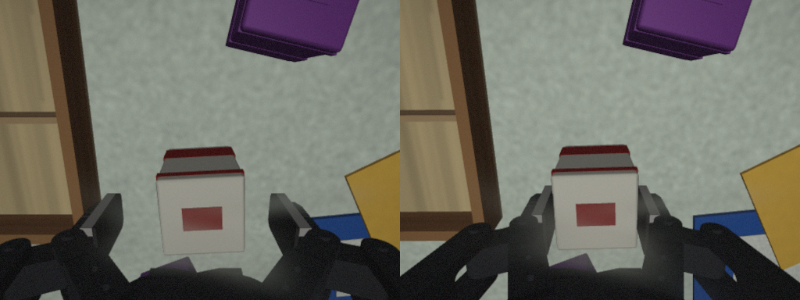

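```bash
python3 -m creep '[[255,0,0,0,0],[255,0,0,-40,0],[255,0,0,-75,0],[255,18,-25,-75,0],[255,36,-51,-75,0],[255,54,-77,-75,0],[255,72,-102,-75,0],[255,89,-126,-75,0],[255,89,-126,-75,0],[255,89,-126,-75,0],[255,89,-126,-75,0]]' 60; python3 -c "
from h import *
print(toolmove([.542,-.105,.034]))"
```

```text
t: 8.03
tool_pos: [0.5419, -0.1043, 0.0954]
tool_rot: [1.999, 2.422, 0.0]
contact_force: [0.0, -0.4, -1.8]
opening: 0.0468
[-0.7 -0.  61.4]
```

```bash
python3 -m creep '[[255,0,0,20,0],[255,0,0,40,0],[255,0,0,55,0],[255,0,0,62,0],[255,0,0,62,0],[255,0,0,62,0],[70,0,0,62,0],[70,0,0,62,0],[70,0,0,62,0],[70,0,0,30,0],[70,0,0,-10,0],[70,0,0,-50,0]]' 60; python3 -c "
from h import *
st()
for p in ([.542,-.25,.15],[.5765,-.3615,.15],[.5765,-.3615,.022]):print(toolmove(p))"
```

```text
t: 9.03
tool_pos: [0.5406, -0.1038, 0.1461]
tool_rot: [-1.998, -2.422, 0.001]
contact_force: [0.9, 0.4, 0.4]
opening: 0.0618
t 9.0 tcp [ 0.5406 -0.1038  0.1461] jaw 10.9 F [0.9 0.4 0.4] open 0.0618 q6 -0.52
[-143.8  -26.4   -4. ]
[-259.8  -13.7   -4.1]
[-260.   -13.5  123.9]
```

```bash
python3 -m creep '[[0,-40,-2,0,0],[0,-80,-4,0,0],[0,-120,-6,-20,0],[0,-160,-8,-40,0],[0,-200,-10,-50,0],[0,-235,-13,-50,0],[0,-260,-13,-50,0],[0,-260,-13,-50,0],[0,-260,-13,-50,0],[0,-260,-13,-50,0]]' 60; python3 - <<'E'
from h import *
st()
c,im=shot("wrist","w5");cv2.imwrite("pics/w5z.png",cv2.resize(im[:,:,::-1],(800,600),interpolation=cv2.INTER_CUBIC))
E
```

```text
t: 9.87
tool_pos: [0.578, -0.3612, 0.1954]
tool_rot: [-1.999, -2.423, -0.001]
contact_force: [0.8, 0.6, -0.1]
opening: 0.0853
t 9.9 tcp [ 0.578  -0.3612  0.1954] jaw 11.0 F [ 0.8  0.6 -0.1] open 0.0853 q6 -0.86
```

View pics/w5z.png

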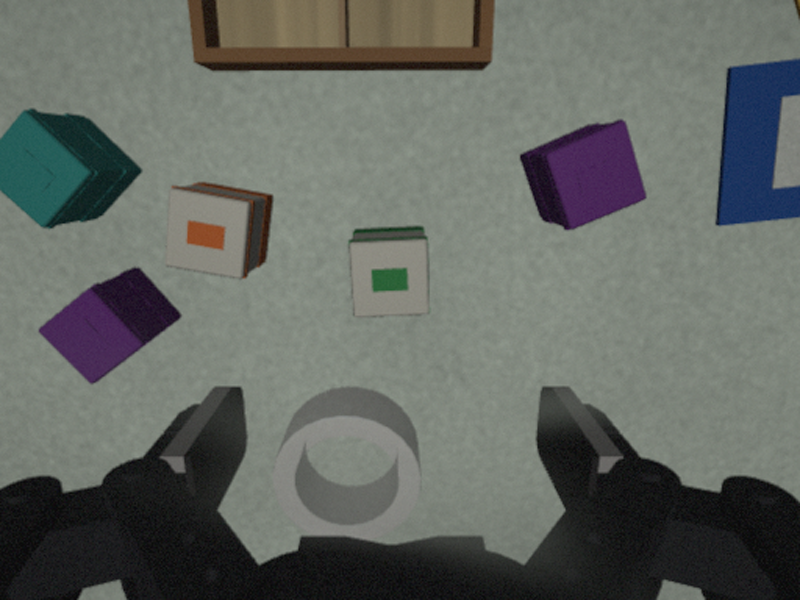

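```bash
python3 - <<'E'
from h import *
c=ctrl.calibration("wrist")
def f(L,z):return unproj(c,np.array(L)*.64,z)[:,:2]*1000
for n,L in dict(green=[(349,240),(427,237),(429,315),(354,317)],orange=[(171,186),(253,193),(244,277),(166,266)]).items():
    P=f(L,.064);e=np.roll(P,-1,0)-P;print(n,P.mean(0).round(1),np.linalg.norm(e,axis=1).round(),np.degrees(np.arctan2(e[:,1],e[:,0])).round(1))
print(f([(390,279),(206,235)],.064).round(1))
print(toolmove([.5775,-.3615,.021]))
E
```

```text
green [ 577.9 -360.8] [47. 49. 47. 49.] [  13.2  -76.3 -167.4  103.4]
orange [ 465.6 -353.4] [48. 52. 48. 49.] [   6.2  -89.6 -177.3   90.3]
[[ 578.2 -361.3]
 [ 464.3 -355.8]]
[ -0.8  -0.7 174.3]
```

```bash
python3 -m creep '[[0,0,0,40,0],[0,0,0,80,0],[0,0,0,120,0],[0,0,0,150,0],[0,0,0,170,0],[0,0,0,174,0],[0,0,0,174,0],[0,0,0,174,0],[255,0,0,174,0],[255,0,0,174,0],[255,0,0,174,0],[255,0,0,174,0]]' 50;python3 -m creep '[[255,0,0,0,0],[255,0,0,-40,0],[255,0,0,-75,0],[255,30,2,-75,0],[255,60,4,-75,0],[255,90,6,-75,0],[255,120,8,-75,0],[255,150,11,-75,0],[255,175,13,-75,0],[255,175,13,-75,0],[255,175,13,-75,0],[255,175,13,-75,0]]' 60; python3 -c "
from h import *
print(toolmove([.558,-.187,.034]))"
```

```text
t: 10.92
tool_pos: [0.5792, -0.3628, 0.0236]
tool_rot: [1.997, 2.42, 0.0]
contact_force: [0.1, 0.1, -0.4]
opening: 0.0468
t: 11.92
tool_pos: [0.5576, -0.1879, 0.0962]
tool_rot: [1.999, 2.423, -0.001]
contact_force: [1.0, 0.2, -0.3]
opening: 0.0463
[ 0.9  0.6 62.2]
```

```bash
python3 -m creep '[[255,1,1,20,0],[255,1,1,40,0],[255,1,1,55,0],[255,1,1,62,0],[255,1,1,62,0],[255,1,1,62,0],[70,1,1,62,0],[70,1,1,62,0],[70,1,1,62,0],[70,1,1,30,0],[70,1,1,-10,0],[70,1,1,-50,0]]' 60;python3 -m creep '[[70,-25,-20,0,0],[0,-50,-40,0,0.07],[0,-75,-61,0,0.14],[0,-100,-82,0,0.14],[0,-125,-103,0,0.14],[0,-147,-123,0,0.14],[0,-147,-123,0,0.14],[0,-147,-123,0,0.14],[0,-147,-123,0,0.14]]' 60; python3 - <<'E'
from h import *
st()
c,im=shot("wrist","w6")
hsv=cv2.cvtColor(im,cv2.COLOR_RGB2HSV);m=((hsv[:,:,0]>3)&(hsv[:,:,0]<14)&(hsv[:,:,1]>170)&(hsv[:,:,2]>130)).astype(np.uint8)
n,l,s,ce=cv2.connectedComponentsWithStats(m)
for i in range(1,n):
    if s[i,4]>60:print(s[i],unproj(c,ce[i],.064).round(4))
print(toolmove([.465,-.355,.021]))
E
```

```text
t: 12.92
tool_pos: [0.5576, -0.1859, 0.147]
tool_rot: [-1.998, -2.422, 0.001]
contact_force: [0.6, -1.1, -0.1]
opening: 0.0618
t: 13.67
tool_pos: [0.4658, -0.3539, 0.1468]
tool_rot: [2.164, 2.277, 0.001]
contact_force: [-0.4, 0.0, -0.1]
opening: 0.0854
t 13.7 tcp [ 0.4658 -0.3539  0.1468] jaw 2.9 F [-0.4  0.  -0.1] open 0.0854 q6 -0.83
[235 187  26  16 381] [[ 0.4641 -0.356   0.064 ]]
[ -1.5  -1.2 125.6]
```

```bash
python3 -m creep '[[55,-1,-1,0,0],[55,-1,-1,30,0],[55,-1,-1,70,0],[55,-1,-1,105,0],[55,-1,-1,122,0],[55,-1,-1,126,0],[55,-1,-1,126,0],[55,-1,-1,126,0],[255,-1,-1,126,0],[255,-1,-1,126,0],[255,-1,-1,126,0],[255,-1,-1,126,0]]' 50;python3 -m creep '[[255,0,0,0,0],[255,0,0,-40,0],[255,0,0,-80,0],[255,30,1,-80,-0.07],[255,60,2,-80,-0.14],[255,95,3,-80,-0.14],[255,130,4,-80,-0.14],[255,165,5,-80,-0.14],[255,200,6,-80,-0.14],[255,235,7,-80,-0.14],[255,235,7,-80,-0.14],[255,235,7,-80,-0.14]]' 60; python3 -c "
from h import *
st();print(toolmove([.460,-.121,.034]))"
```

```text
t: 14.72
tool_pos: [0.4663, -0.3566, 0.0231]
tool_rot: [2.16, 2.274, 0.0]
contact_force: [0.7, -0.8, 7.2]
opening: 0.0469
t: 15.72
tool_pos: [0.4594, -0.1188, 0.1004]
tool_rot: [1.995, 2.426, -0.0]
contact_force: [0.2, 0.3, -0.5]
opening: 0.0466
t 15.7 tcp [ 0.4594 -0.1188  0.1004] jaw 11.1 F [ 0.2  0.3 -0.5] open 0.0466 q6 -0.60
[-2.3  0.1 66.4]
```

```bash
python3 -m creep '[[255,-2,0,20,0],[255,-2,0,40,0],[255,-2,0,58,0],[255,-2,0,66,0],[255,-2,0,66,0],[255,-2,0,66,0],[70,-2,0,66,0],[70,-2,0,66,0],[70,-2,0,66,0],[70,-2,0,30,0],[70,-2,0,-10,0],[70,-2,0,-50,0]]' 60;python3 -m creep '[[70,25,17,-30,0],[0,50,34,-60,0.07],[0,75,51,-100,0.14],[0,100,68,-100,0.19],[0,127,86,-100,0.19],[0,127,86,-100,0.19],[0,127,86,-100,0.19],[0,127,86,-100,0.19]]' 60; python3 - <<'E'
from h import *
st()
c,im=shot("wrist","w7");cv2.imwrite("pics/w7z.png",cv2.resize(im[:,:,::-1],(800,600),interpolation=cv2.INTER_CUBIC))
E
```

```text
t: 16.72
tool_pos: [0.4593, -0.1217, 0.1515]
tool_rot: [-1.999, -2.423, 0.001]
contact_force: [0.7, -0.7, 0.7]
opening: 0.0623
t: 17.38
tool_pos: [0.5201, 0.0189, 0.2504]
tool_rot: [2.219, 2.223, -0.001]
contact_force: [-0.4, -0.4, -0.0]
opening: 0.0853
t 17.4 tcp [0.5201 0.0189 0.2504] jaw 0.1 F [-0.4 -0.4 -0. ] open 0.0853 q6 -0.11
```

View pics/w7z.png

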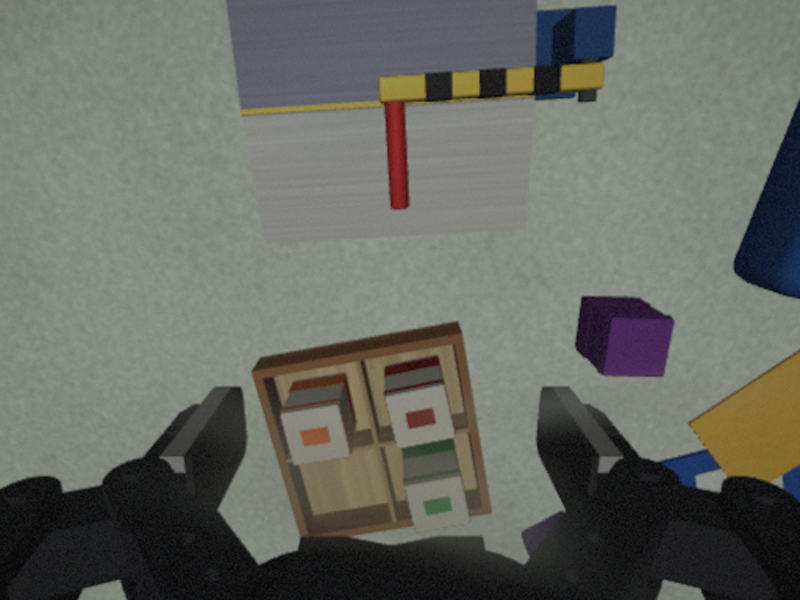

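All three boxes stand in pockets. Next I fit the station pose from the ramp corners, (267,242) and (527,231), and the pin, from (396,100) to (400,207).

```bash
python3 - <<'E'
from h import *
c=ctrl.calibration("wrist")
px=np.array([(267,242),(527,231),(244,113),(400,208),(396,101),(379,90)])*.64
S=np.array([(-110,-215,0),(110,-215,0),(-110,-115,18),(5,-187,50),(5,-115,50),(-5,-107,58)])
W=np.vstack([unproj(c,p,s[2]/1e3)[0]*1e3 for p,s in zip(px,S)])[:,:2]
a=S[:,:2];am=a.mean(0);wm=W.mean(0);H=(a-am).T@(W-wm);th=np.arctan2(H[0,1]-H[1,0],H[0,0]+H[1,1])
R=np.array([[np.cos(th),-np.sin(th)],[np.sin(th),np.cos(th)]]);o=wm-R@am
print("yaw",np.degrees(th),"origin",o,"resid",(W-(a@R.T+o)).round(1).tolist())
for n,s in dict(pin=(5,-155),hinge=(137,-107),end=(0,13)).items():print(n,(R@s+o).round(1))
ct=ctrl.calibration("top")
for p,z in(((320,225),.018),((321,312),.018),((126,128),.063)):print(R.T@(unproj(ct,np.array(p)/2.7+[84.7,114.7],z)[0,:2]*1e3-o))
T=unproj(c,np.array([(254,373),(460,323),(490,515),(304,537)])*.64,.032)[:,:2]*1000;print("tray",T.round(),T.mean(0))
E
```

```text
yaw 2.731107142922394 origin [513.78219005 240.74069734] resid [[1.6, 0.0], [0.7, -0.9], [0.4, 0.9], [-0.7, 0.0], [-0.4, 0.7], [-1.5, -0.8]]
pin [526.2  86.2]
hinge [655.7 140.4]
end [513.2 253.7]
[ -12.8773186  -113.47667905]
[-113.14049869 -112.48773458]
[100.17744491  97.29433853]
tray [[ 405.  -85.]
 [ 577.  -40.]
 [ 612. -228.]
 [ 439. -253.]] [ 508.33515604 -151.51313451]
```

```bash
python3 -m creep '[[0,20,2,30,0],[0,40,4,60,-0.047],[0,64,6,100,-0.047],[0,64,6,140,-0.047],[0,64,6,175,-0.047],[0,64,6,205,-0.047],[0,64,6,220,-0.047],[0,64,6,220,-0.047],[0,64,6,220,-0.047],[0,64,6,220,-0.047]]' 40;python3 -m creep '[[255,0,0,0,0],[255,0,0,0,0],[255,0,0,0,0],[255,0,0,0,0],[255,0,0,0,0],[255,0,0,0,0]]' 40; python3 -c "
from h import *
st()"
```

```text
t: 18.27
tool_pos: [0.5275, 0.0823, 0.0319]
tool_rot: [2.168, 2.271, 0.003]
contact_force: [0.3, -1.3, 0.3]
opening: 0.0856
t: 18.77
tool_pos: [0.5255, 0.083, 0.0303]
tool_rot: [-2.166, -2.273, 0.002]
contact_force: [-15.2, -2.2, 6.2]
opening: 0.0123
t 18.8 tcp [0.5255 0.083  0.0303] jaw 2.8 F [-15.2  -2.2   6.2] open 0.0123 q6 -0.03
```

```bash
python3 -m creep '[[255,0,1,-20,0],[255,0,5,-39,0],[255,0,12,-57,0],[255,0,22,-74,0],[255,0,34,-90,0],[255,0,49,-103,0],[255,0,65,-114,0],[255,0,83,-123,0],[255,0,102,-129,0],[255,0,122,-132,0],[255,0,141,-132,0],[255,0,160,-129,0]]' 50; python3 -m creep '[[255,0,0,0,0],[255,0,0,0,0],[255,0,0,0,0]]' 50
```

```text
t: 19.77
tool_pos: [0.6875, 0.0909, 0.1602]
tool_rot: [2.166, 2.273, 0.002]
contact_force: [-0.2, -0.8, -0.6]
opening: 0.0002
t: 20.02
tool_pos: [0.6853, 0.0908, 0.1587]
tool_rot: [-2.167, -2.274, 0.002]
contact_force: [0.2, -0.6, 0.6]
opening: -0.0001
```

```bash
python3 - <<'E'
from h import *
_,a=shot("wrist","w8");_,b=shot("scene","s8");b=b[150:290,210:390]
o=np.hstack([cv2.resize(a,(400,300)),cv2.resize(b,(386,300),interpolation=cv2.INTER_CUBIC)]);cv2.imwrite("pics/c8.png",o[:,:,::-1])
E
```

```text
(no output)
```

View pics/c8.png

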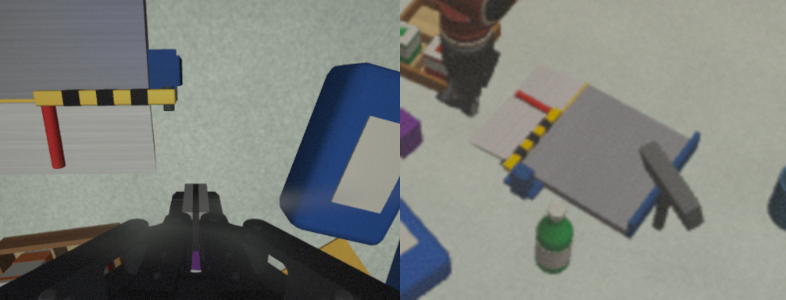

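```bash
python3 -m creep '[[0,0,-40,0,0],[0,0,-80,0,0],[0,0,-120,0,0],[0,0,-160,0,0],[0,0,-160,30,0],[0,0,-160,65,0],[0,0,-160,100,0],[0,0,-160,125,0],[0,0,-160,137,0],[0,0,-160,137,0],[0,0,-160,137,0],[0,0,-160,137,0]]' 80;python3 -m creep '[[255,0,0,0,0],[255,0,0,0,0],[255,0,0,0,0],[255,0,0,0,0],[255,0,0,0,0],[255,0,0,0,0]]' 80;python3 -m creep '[[255,0,0,-10,0],[255,0,1,-20,0],[255,0,3,-30,0],[255,0,6,-39,0],[255,0,6,-39,0]]' 80
```

```text
t: 21.12
tool_pos: [0.5279, 0.0831, 0.0244]
tool_rot: [2.166, 2.272, 0.004]
contact_force: [-0.2, 0.5, 0.9]
opening: 0.0854
t: 21.62
tool_pos: [0.5244, 0.0829, 0.0221]
tool_rot: [-2.165, -2.272, 0.006]
contact_force: [-9.9, 0.4, 19.5]
opening: 0.0125
t: 22.03
tool_pos: [0.5299, 0.0832, 0.0624]
tool_rot: [-2.164, -2.271, 0.008]
contact_force: [-9.6, 0.0, 1.3]
opening: 0.0103
```

```bash
python3 - <<'E'
from h import *
_,a=shot("wrist","w9");_,b=shot("scene","s9");b=b[150:240,220:340]
o=np.hstack([cv2.resize(a[150:384,120:392],(400,344)),cv2.resize(b,(400,344),interpolation=cv2.INTER_CUBIC)]);cv2.imwrite("pics/c9.png",o[:,:,::-1])
E
```

```text
(no output)
```

View pics/c9.png

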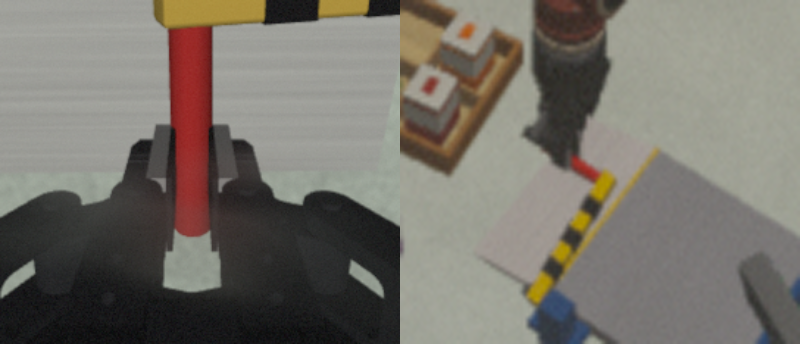

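```bash
python3 -m creep '[[255,0,3,-9,0],[255,0,7,-18,0],[255,0,12,-27,0],[255,0,17,-35,0],[255,0,17,-35,0]]' 120;python3 -m creep '[[255,0,6,-8,0],[255,0,12,-15,0],[255,0,12,-15,0]]'; python3 - <<'E'
from h import *
c,a=shot("wrist","w10");cv2.imwrite("pics/c10.png",cv2.resize(a[150:384,120:392],(400,344))[:,:,::-1])
E
```

```text
t: 22.55
tool_pos: [0.5456, 0.0844, 0.0981]
tool_rot: [-2.161, -2.269, 0.012]
contact_force: [-18.5, -0.2, 7.4]
opening: 0.0079
t: 22.8
tool_pos: [0.5585, 0.0845, 0.1159]
tool_rot: [-2.164, -2.269, 0.012]
contact_force: [-24.5, -1.8, 20.0]
opening: 0.0069
```

View pics/c10.png

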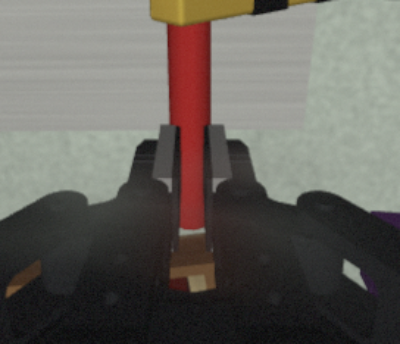

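The wrist force is radially outward along the bar, so my arc runs about 4 to 7 mm too near the hinge and the pin creeps out of the grip. I regrip 4 mm further out and follow the arc with force feedback.

```bash
python3 -m creep '[[0,0,0,0,0],[0,0,0,0,0],[0,0,0,0,0],[0,0,-18,0,0],[0,0,-35,20,0],[0,0,-35,55,0],[0,0,-35,85,0],[0,0,-35,94,0],[0,0,-35,94,0],[0,0,-35,94,0],[0,0,-35,94,0]]' 50;python3 -m creep '[[255,0,0,0,0],[255,0,0,0,0],[255,0,0,0,0],[255,0,0,0,0],[255,0,0,0,0],[255,0,0,0,0]]' 50
```

```text
t: 23.77
tool_pos: [0.5286, 0.0831, 0.0197]
tool_rot: [2.165, 2.272, 0.005]
contact_force: [0.1, -0.2, -1.0]
opening: 0.0854
t: 24.27
tool_pos: [0.5244, 0.0829, 0.0171]
tool_rot: [-2.165, -2.272, 0.006]
contact_force: [-8.9, -0.2, 20.1]
opening: 0.0126
```

```bash
python3 -m creep '[[0,0,0,0,0],[0,0,0,0,0],[0,0,-5,-6,0],[0,0,-5,-12,0],[0,0,-5,-12,0],[0,0,-5,-12,0]]' 50;python3 -m creep '[[255,0,0,0,0],[255,0,0,0,0],[255,0,0,0,0],[255,0,0,0,0],[255,0,0,0,0],[255,0,0,0,0]]' 50
```

```text
t: 24.77
tool_pos: [0.5219, 0.0828, 0.0302]
tool_rot: [2.167, 2.273, 0.002]
contact_force: [-0.0, -0.3, 0.5]
opening: 0.0834
t: 25.27
tool_pos: [0.5241, 0.0829, 0.03]
tool_rot: [2.164, 2.27, 0.009]
contact_force: [17.6, 1.5, -2.7]
opening: 0.0123
```

```bash
python3 -m creep '[[255,0,2,0,0],[255,0,2,0,0]]' 80;python3 -m creep '[[255,0,0,-10,0],[255,0,1,-20,0],[255,0,3,-30,0],[255,0,6,-39,0],[255,0,6,-39,0]]' 80
```

```text
t: 25.43
tool_pos: [0.5244, 0.0829, 0.0297]
tool_rot: [2.166, 2.273, 0.003]
contact_force: [3.0, 0.8, 0.2]
opening: 0.0073
t: 25.85
tool_pos: [0.5312, 0.0832, 0.0711]
tool_rot: [2.165, 2.272, 0.005]
contact_force: [0.1, -0.8, 1.0]
opening: -0.0003
```

```bash
python3 -m creep '[[0,0,0,-20,0],[0,0,0,-20,0],[0,0,-6,-20,0],[0,0,-6,-20,0],[0,0,-6,0,0],[0,0,-6,30,0],[0,0,-6,48,0],[0,0,-6,48,0],[0,0,-6,48,0]]' 20;python3 -m creep '[[200,0,0,0,0],[230,0,0,0,0],[255,0,0,0,0],[255,0,0,0,0],[255,0,0,0,0],[255,0,0,0,0],[255,0,0,0,0],[255,0,0,0,0]]' 20;python3 -m creep '[[255,0,0,-2,0],[255,0,0,-5,0],[255,0,0,-8,0],[255,0,0,-12,0],[255,0,0,-12,0]]' 20
```

```text
t: 26.6
tool_pos: [0.5211, 0.0829, 0.0182]
tool_rot: [-2.165, -2.272, 0.005]
contact_force: [1.3, 0.3, 1.3]
opening: 0.0851
t: 27.27
tool_pos: [0.5245, 0.0829, 0.021]
tool_rot: [2.166, 2.273, 0.003]
contact_force: [3.7, -0.4, 0.7]
opening: 0.013
t: 27.68
tool_pos: [0.5251, 0.083, 0.0335]
tool_rot: [2.165, 2.272, 0.005]
contact_force: [5.8, 0.5, -1.9]
opening: 0.0129
```

```bash
python3 -m creep '[[255,0,2,-7,0],[255,0,3,-14,0],[255,0,5,-20,0],[255,0,6,-26,0],[255,0,8,-33,0],[255,0,11,-39,0],[255,0,11,-39,0]]' 20; python3 -c "
from h import *
a=.4
st()"
```

```text
t: 28.27
tool_pos: [0.534, 0.0835, 0.072]
tool_rot: [-2.167, -2.274, 0.001]
contact_force: [-0.6, 0.5, -1.8]
opening: 0.0127
t 28.3 tcp [0.534  0.0835 0.072 ] jaw 2.8 F [-0.6  0.5 -1.8] open 0.0127 q6 -0.03
```

```bash
python3 -m creep '[[255,0,3,-6,0],[255,0,6,-12,0],[255,0,9,-18,0],[255,0,13,-23,0],[255,0,16,-29,0],[255,0,20,-34,0],[255,0,25,-39,0],[255,0,29,-43,0],[255,0,29,-43,0]]' 20
```

```text
t: 29.02
tool_pos: [0.5616, 0.0851, 0.1168]
tool_rot: [-2.164, -2.271, 0.006]
contact_force: [-14.1, 1.1, 11.6]
opening: 0.0128
```

```bash
python3 -m creep '[[255,0,-2,-2,0],[255,0,3,-7,0],[255,0,8,-11,0],[255,0,13,-15,0],[255,0,18,-19,0],[255,0,24,-22,0],[255,0,30,-25,0],[255,0,36,-28,0],[255,0,42,-30,0],[255,0,42,-30,0]]' 20
```

```text
t: 29.85
tool_pos: [0.608, 0.0875, 0.1489]
tool_rot: [2.165, 2.272, 0.007]
contact_force: [-5.4, 3.2, 10.1]
opening: 0.0127
```

```bash
python3 -m creep '[[255,0,5,-4,0],[255,0,11,-6,0],[255,0,17,-8,0],[255,0,24,-9,0],[255,0,30,-10,0],[255,0,37,-11,0],[255,0,43,-11,0],[255,0,50,-11,0],[255,0,57,-11,0],[255,0,64,-10,0],[255,0,71,-9,0],[255,0,77,-8,0]]' 20;python3 -m creep '[[255,0,0,0,0],[0,0,0,0,0],[0,0,0,0,0],[0,0,0,0,0],[0,0,0,0,0],[0,0,0,-40,0],[0,0,0,-80,0],[0,0,0,-80,0]]' 20
python3 - <<'E'
from h import *
_,a=shot("wrist","w11");_,b=shot("scene","s11");b=b[150:290,210:390]
o=np.hstack([cv2.resize(a,(400,300)),cv2.resize(b,(386,300),interpolation=cv2.INTER_CUBIC)]);cv2.imwrite("pics/c11.png",o[:,:,::-1])
E
```

```text
t: 30.85
tool_pos: [0.6847, 0.0916, 0.1549]
tool_rot: [2.165, 2.273, 0.007]
contact_force: [-1.4, 4.3, 5.5]
opening: 0.0123
t: 31.52
tool_pos: [0.686, 0.0903, 0.2426]
tool_rot: [2.16, 2.266, 0.016]
contact_force: [1.2, -0.1, 2.2]
opening: 0.0853
```

View pics/c11.png

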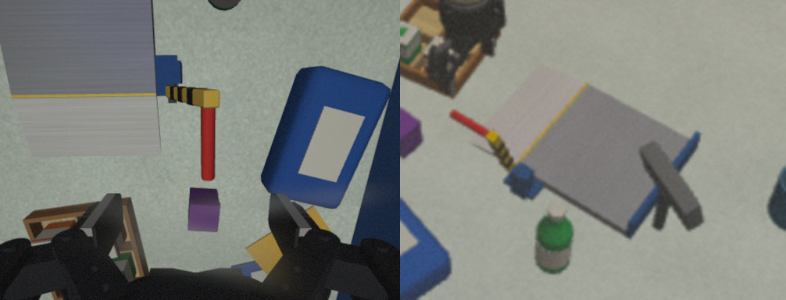

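Bar stands open: pin in the scene crop at (470,122), bar leaning outwards past the post. The tray is about 24 mm off the station's centre line and turned 8°, so I square it first by pushing its −x side with two fingers.

```bash
python3 -m creep '[[70,-20,-28,0,-0.12],[70,-40,-56,0,-0.24],[70,-60,-84,0,-0.36],[70,-80,-112,0,-0.48],[70,-100,-140,0,-0.6],[70,-120,-168,0,-0.72],[70,-140,-196,0,-0.84],[70,-160,-224,0,-0.96],[70,-180,-252,0,-1.08],[70,-205,-280,0,-1.2],[70,-227,-309,0,-1.32],[70,-227,-309,0,-1.44]]' 20;python3 -m creep '[[70,0,0,0,-0.127],[70,0,0,0,-0.127],[70,0,0,0,-0.127]]' 40;python3 -c "
from h import *
st();print(toolmove([.388,-.152,.07]),toolmove([.388,-.152,.006]))
t=np.radians(2.73);o=np.array([.5138,.2407]);s=lambda p:np.array([o[0]+np.cos(t)*p[0]-np.sin(t)*p[1],o[1]+np.sin(t)*p[0]+np.cos(t)*p[1]])
print(s([-.101,-.395]),s([-.101,-.39]))"
```

```text
t: 32.62
tool_pos: [0.3808, -0.1531, 0.2302]
tool_rot: [-0.159, -3.134, 0.001]
contact_force: [0.4, 0.0, 0.2]
opening: 0.0619
t: 32.87
tool_pos: [0.3836, -0.1509, 0.2308]
tool_rot: [0.033, -3.14, -0.002]
contact_force: [1.1, -0.5, 0.1]
opening: 0.0619
t 32.9 tcp [ 0.3836 -0.1509  0.2308] jaw 91.2 F [ 1.1 -0.5  0.1] open 0.0619 q6 -2.15
[ -4.7  -1.4 160.8] [ -4.8  -1.5 224.8]
[ 0.43172826 -0.15866228] [ 0.43149012 -0.15366795]
```

```bash
python3 -m creep '[[70,-2,0,40,-0.026],[70,-2,0,80,-0.026],[70,-2,0,120,-0.026],[70,-2,0,155,-0.026],[70,-2,0,185,-0.026],[70,-2,0,205,-0.026],[70,-2,0,220,-0.026],[70,-2,0,224,-0.026],[70,-2,0,224,-0.026],[70,-2,0,224,-0.026]]' 40;python3 -m creep '[[70,-5,0,0,0],[70,-10,0,0,0],[70,-15,0,0,0],[70,-20,0,0,0],[70,-25,0,0,0],[70,-30,0,0,0],[70,-34,0,0,0],[70,-38,0,0,0],[70,-42,0,0,0],[70,-45,0,0,0],[70,-45,0,0,0]]' 40;python3 - <<'E'
from h import *
st()
c,im=shot("wrist","w12");cv2.imwrite("pics/w12z.png",cv2.resize(im[:,:,::-1],(800,600),interpolation=cv2.INTER_CUBIC))
for n in("wrist",):
    for d in ctrl.outline_of(n,"tray"):print(d["conf"],d["rect"])
E
```

```text
t: 33.7
tool_pos: [0.3867, -0.151, 0.0086]
tool_rot: [-0.079, 3.14, -0.0]
contact_force: [-0.0, 0.6, 1.1]
opening: 0.062
t: 34.62
tool_pos: [0.4317, -0.1487, 0.0082]
tool_rot: [-0.08, 3.14, -0.0]
contact_force: [0.3, -0.4, 0.5]
opening: 0.0617
t 34.6 tcp [ 0.4317 -0.1487  0.0082] jaw 92.9 F [ 0.3 -0.4  0.5] open 0.0617 q6 -2.12
0.72 [24.4, 181.6, 374.6, 202.4]
```

View pics/w12z.png

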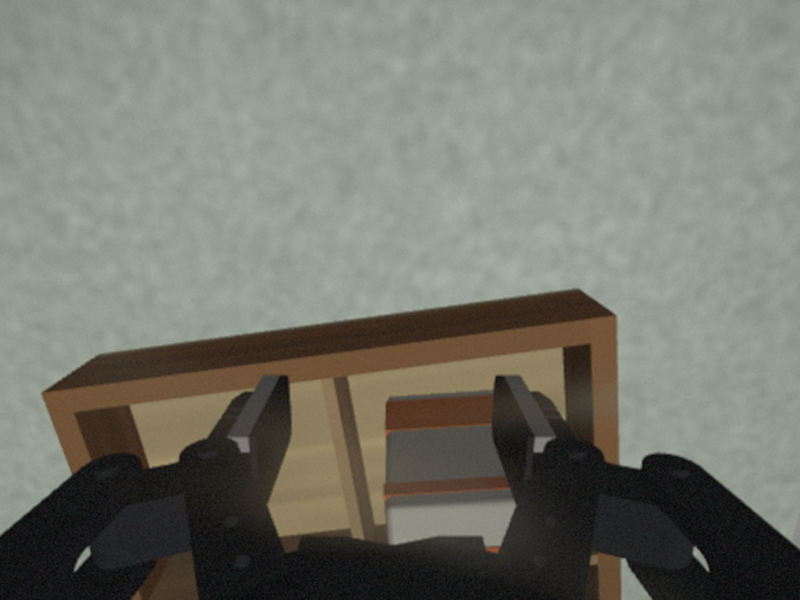

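The picture shows the fingers passed over the wall, into the pockets, without force. The tips really sit about 25 to 30 mm behind the reported TCP, which also explains both early slips. I back out and find the real tip height by touching the table gently.

```bash
python3 -m creep '[[70,0,0,-30,0],[70,0,0,-60,0],[70,15,0,-60,0],[70,30,0,-60,0],[70,50,0,-60,0],[70,50,0,-60,0],[70,50,0,-25,0],[70,50,0,5,0],[70,50,0,15,0],[70,50,0,18,0],[70,50,0,18,0]]' 40
python3 -m creep '[[70,0,0,3,0],[70,0,0,6,0],[70,0,0,6,0]]' 40
python3 -m creep '[[70,0,0,2,0],[70,0,0,4,0],[70,0,0,4,0]]' 40
python3 -m creep '[[70,0,0,2,0],[70,0,0,4,0],[70,0,0,4,0]]' 40
```

```text
t: 35.63
tool_pos: [0.381, -0.151, -0.0102]
tool_rot: [0.079, -3.139, -0.002]
contact_force: [-0.0, -0.3, 0.2]
opening: 0.0618
t: 35.88
tool_pos: [0.382, -0.1517, -0.015]
tool_rot: [-0.08, 3.139, -0.001]
contact_force: [-0.3, 0.7, -0.3]
opening: 0.0621
t: 36.13
tool_pos: [0.3812, -0.1512, -0.0199]
tool_rot: [0.079, -3.141, -0.0]
contact_force: [-0.5, 0.2, -0.1]
opening: 0.0618
t: 36.38
tool_pos: [0.3809, -0.151, -0.0243]
tool_rot: [0.079, -3.14, -0.001]
contact_force: [-0.4, 0.2, -0.6]
opening: 0.0618
```

```bash
python3 -m creep '[[70,-6,0,-1,0],[70,-12,0,-1,0],[70,-18,0,-1,0],[70,-23,0,-1,0],[70,-27,0,-1,0],[70,-31,0,-1,0]]' 40;python3 -m creep '[[70,-3,0,0,0],[70,-6,0,0,0],[70,-9,0,0,0],[70,-12,0,0,0],[70,-15,0,0,0],[70,-18,0,0,0],[70,-20,0,0,0],[70,-20,0,0,0]]' 40;python3 - <<'E'
from h import *
st()
c,im=shot("wrist","w13")
g=im.astype(int)
# outer top edge of the tray's near wall: brown rim, first bright-brown below dark outer face, per column
hsv=cv2.cvtColor(im,cv2.COLOR_RGB2HSV)
m=((hsv[:,:,0]<20)&(hsv[:,:,1]>90)).astype(np.uint8)
for u in range(60,380,40):
    col=np.where(m[:,u])[0]
    if len(col):
        v=col[0];vv=[w for w in col if g[w,u].sum()>190][:1]
        print(u,v,unproj(c,(u,v),0)[0].round(4),vv,unproj(c,(u,vv[0]),.032)[0].round(4) if vv else "")
E
```

```text
t: 36.88
tool_pos: [0.412, -0.1492, -0.0231]
tool_rot: [0.08, -3.139, -0.001]
contact_force: [-4.4, 1.8, 2.1]
opening: 0.062
t: 37.55
tool_pos: [0.4329, -0.1488, -0.0227]
tool_rot: [-0.079, 3.14, -0.001]
contact_force: [-0.5, 0.1, -1.2]
opening: 0.062
t 37.5 tcp [ 0.4329 -0.1488 -0.0227] jaw 92.9 F [-0.5  0.1 -1.2] open 0.0620 q6 -2.12
60 283 [ 0.4567 -0.2456  0.    ] [] 
100 284 [ 0.4562 -0.2251  0.    ] [] 
180 306 [ 0.4673 -0.1841  0.    ] [np.int64(318)] [ 0.4495 -0.1771  0.032 ]
220 307 [ 0.4668 -0.163   0.    ] [np.int64(317)] [ 0.4482 -0.1606  0.032 ]
260 315 [ 0.4707 -0.1417  0.    ] [np.int64(315)] [ 0.4464 -0.1441  0.032 ]
300 279 [ 0.448  -0.1225  0.    ] [np.int64(314)] [ 0.445  -0.1276  0.032 ]
340 338 [ 0.4832 -0.0973  0.    ] []
```

```bash
python3 -m creep '[[70,10,0,0,0],[70,16,0,0,0],[70,16,0,-40,0],[70,16,0,-80,0],[70,16,0,-120,0],[70,10,3,-160,0.12],[70,-20,10,-200,0.24],[70,-50,18,-235,0.36],[70,-80,26,-265,0.48],[70,-99,34,-273,0.6],[70,-99,34,-273,0.72],[70,-99,34,-273,0.84]]' 40;python3 -m creep '[[0,0,0,0,0.12],[0,0,0,0,0.24],[0,0,0,0,0.36],[0,0,0,0,0.48],[0,0,0,0,0.6],[0,0,0,0,0.731],[0,0,0,0,0.731],[0,0,0,0,0.731]]' 40;python3 - <<'E'
from h import *
st()
c,im=shot("wrist","w14");cv2.imwrite("pics/w14z.png",cv2.resize(im[:,:,::-1],(800,600),interpolation=cv2.INTER_CUBIC))
E
```

```text
t: 38.6
tool_pos: [0.531, -0.1096, 0.2527]
tool_rot: [1.213, 2.893, 0.001]
contact_force: [-0.0, 0.5, -0.2]
opening: 0.0623
t: 39.27
tool_pos: [0.529, -0.1099, 0.2504]
tool_rot: [2.162, 2.279, 0.001]
contact_force: [-1.0, -0.1, 0.4]
opening: 0.0855
t 39.3 tcp [ 0.529  -0.1099  0.2504] jaw 3.0 F [-1.  -0.1  0.4] open 0.0855 q6 -0.40
```

View pics/w14z.png

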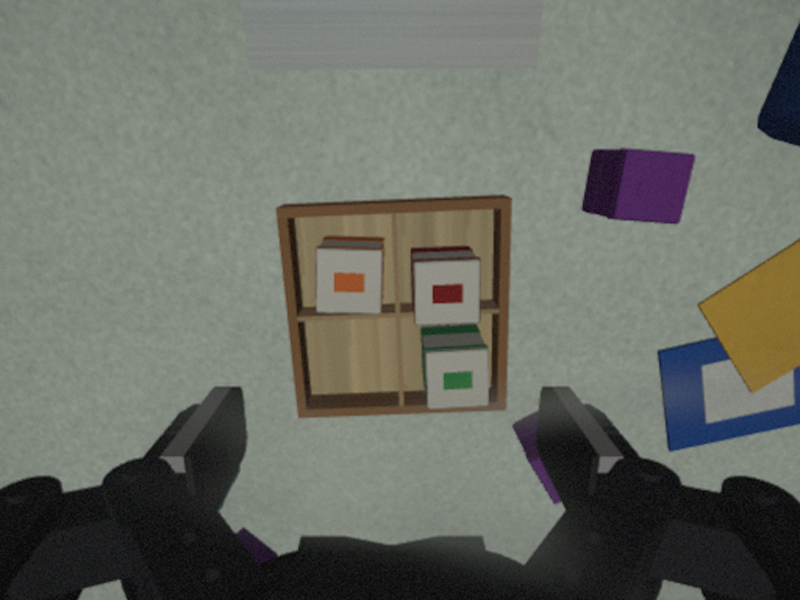

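```bash
cat >> h.py <<'E'
th=np.radians(2.73);O=np.array([513.8,240.7]);RS=np.array([[np.cos(th),-np.sin(th)],[np.sin(th),np.cos(th)]])
def toS(p):return (np.atleast_2d(p)[:,:2]*1e3-O)@RS
def toW(s):return (np.atleast_2d(s)@RS.T+O)
E
python3 - <<'E'
from h import *
c=ctrl.calibration("wrist");P=unproj(c,np.array([(278,207),(511,197),(507,410),(299,416)])*.64,.032);s=toS(P);print(s.round(),s.mean(0))
e=np.roll(s,-1,0)-s;print(np.degrees(np.arctan2(e[:,1],e[:,0])).round(1))
print(toS(unproj(c,np.array([(248,66),(539,69)])*.64,0)).round(1))
for q in((0,-520),(0,-300),(0,-102)):print(q,toW(q))
print(toolmove([*toW((4,-520))[0]/1e3,-.0]))
E
```

```text
[[ -87. -317.]
 [  90. -308.]
 [ 100. -489.]
 [ -80. -495.]] [   5.86704507 -402.22874272]
[   2.7  -86.8 -177.8   92.5]
[[-111.3 -213.2]
 [ 112.2 -214. ]]
(0, -520) [[ 538.56732011 -278.70983804]]
(0, -300) [[528.08883852 -58.95952195]]
(0, -102) [[518.6582051  138.81576254]]
[-169.1    4.5  250.4]
```

```bash
python3 -m creep '[[70,-40,2,0,0.005],[70,-80,4,0,0.005],[70,-120,6,0,0.005],[70,-150,8,20,0.005],[70,-176,8,50,0.005],[70,-176,8,90,0.005],[70,-176,8,130,0.005],[70,-176,8,170,0.005],[70,-176,8,205,0.005],[70,-176,8,240,0.005],[70,-176,8,265,0.005],[70,-176,8,271,0.005]]' 60;python3 -m creep '[[70,0,0,0,0],[70,0,0,0,0]]' 60;python3 -c "
from h import *
st();print(toS(ctrl.get_obs()['tool_pos']))"
```

```text
t: 40.32
tool_pos: [0.5422, -0.2826, -0.0266]
tool_rot: [-2.162, -2.266, 0.002]
contact_force: [-0.3, -0.1, -0.7]
opening: 0.0621
t: 40.48
tool_pos: [0.547, -0.2857, -0.0195]
tool_rot: [2.168, 2.271, 0.0]
contact_force: [0.1, 1.1, -0.1]
opening: 0.0618
t 40.5 tcp [ 0.547  -0.2857 -0.0195] jaw 2.6 F [ 0.1  1.1 -0.1] open 0.0618 q6 -0.65
[[   8.0584864  -527.36969123]]
```

```bash
python3 -m creep '[[70,8,0,1,0],[70,16,0,2,0],[70,24,0,2,0],[70,34,0,2,0],[70,45,0,2,0],[70,57,0,2,0],[70,69,0,2,0],[70,81,0,2,0],[70,93,0,2,0],[70,105,0,2,0],[70,117,0,2,0],[70,128,0,2,0]]' 60;python3 -m creep '[[70,12,0,0,0],[70,24,0,0,0],[70,36,0,0,0],[70,48,0,0,0],[70,60,0,0,0],[70,72,0,0,0],[70,84,0,0,0],[70,96,0,0,0],[70,108,0,0,0],[70,120,0,0,0],[70,130,0,0,0],[70,135,0,0,0]]' 60;python3 - <<'E'
from h import *
st();print(toS(ctrl.get_obs()['tool_pos']))
c,im=shot("wrist","w15");cv2.imwrite("pics/w15z.png",cv2.resize(im[:,:,::-1],(800,600),interpolation=cv2.INTER_CUBIC))
E
```

```text
t: 41.48
tool_pos: [0.5402, -0.1559, -0.0229]
tool_rot: [-2.17, -2.272, 0.0]
contact_force: [0.4, -4.4, 2.6]
opening: 0.062
t: 42.48
tool_pos: [0.5337, -0.0207, -0.0232]
tool_rot: [-2.169, -2.272, 0.001]
contact_force: [0.2, -4.4, 1.1]
opening: 0.0618
t 42.5 tcp [ 0.5337 -0.0207 -0.0232] jaw 2.7 F [ 0.2 -4.4  1.1] open 0.0618 q6 -0.22
[[   7.41231517 -262.07238955]]
```

```bash
python3 -m creep '[[70,10,0,0,0],[70,20,0,0,0],[70,30,0,0,0],[70,40,0,-2,0],[70,50,0,-4,0],[70,60,0,-6,0],[70,70,0,-8,0],[70,80,0,-9,0],[70,90,0,-11,0],[70,100,0,-13,0]]' 60;python3 -m creep '[[70,8,0,-2,0],[70,16,0,-4,0],[70,24,0,-5,0],[70,32,0,-7,0],[70,38,0,-7,0],[70,44,0,-7,0],[70,44,0,-7,0]]' 60;python3 - <<'E'
from h import *
st();print(toS(ctrl.get_obs()['tool_pos']))
c,im=shot("wrist","w16");cv2.imwrite("pics/w16z.png",cv2.resize(im[:,:,::-1],(800,600),interpolation=cv2.INTER_CUBIC))
E
```

```text
t: 43.37
tool_pos: [0.5293, 0.0788, -0.0097]
tool_rot: [-2.17, -2.271, -0.0]
contact_force: [-0.1, -1.7, -2.2]
opening: 0.062
t: 43.95
tool_pos: [0.5279, 0.1229, -0.0026]
tool_rot: [-2.169, -2.271, -0.002]
contact_force: [0.8, 1.0, 0.5]
opening: 0.062
t 44.0 tcp [ 0.5279  0.1229 -0.0026] jaw 2.6 F [0.8 1.  0.5] open 0.0620 q6 0.04
[[   8.44237066 -118.3578098 ]]
```

```bash
python3 -m creep '[[70,5,0,0,0],[70,10,0,0,0],[70,15,0,0,0],[70,19,0,0,0],[70,19,0,0,0]]' 60;python3 -m creep '[[70,3,0,0,0],[70,6,0,0,0],[70,6,0,0,0]]' 60;python3 - <<'E'
from h import *
st();print(toS(ctrl.get_obs()['tool_pos']))
c,im=shot("wrist","w17");cv2.imwrite("pics/w17z.png",cv2.resize(im[:,:,::-1],(800,600),interpolation=cv2.INTER_CUBIC))
E
```

```text
t: 44.42
tool_pos: [0.527, 0.1414, -0.0027]
tool_rot: [-2.17, -2.271, -0.001]
contact_force: [-0.0, 0.1, 0.3]
opening: 0.0621
t: 44.67
tool_pos: [0.5267, 0.147, -0.0027]
tool_rot: [-2.17, -2.271, -0.001]
contact_force: [0.7, -1.1, 1.0]
opening: 0.0621
t 44.7 tcp [ 0.5267  0.147  -0.0027] jaw 2.6 F [ 0.7 -1.1  1. ] open 0.0621 q6 0.09
[[  8.43292177 -94.18541912]]
```

View pics/w17z.png

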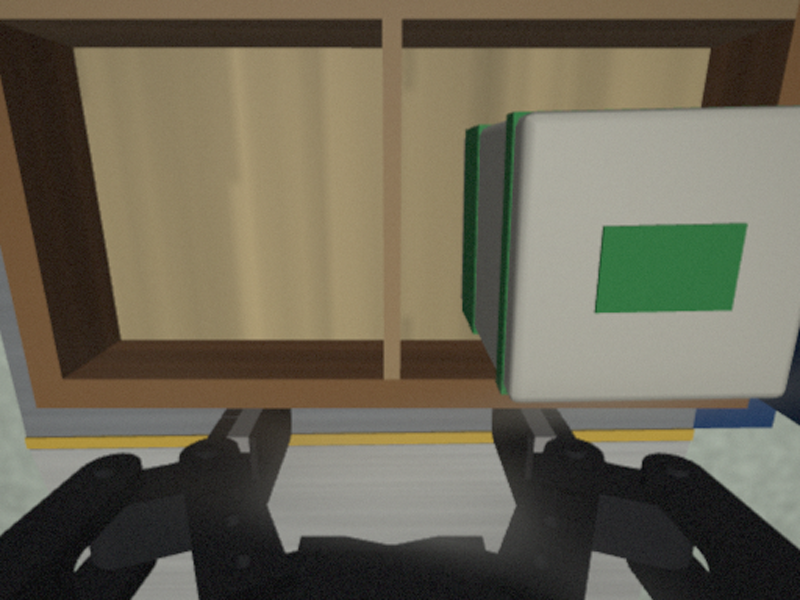

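```bash
python3 - <<'E'
from h import *
c=ctrl.calibration("wrist")
print(toS(unproj(c,np.array([(38,407),(748,407),(388,407)])*.64,.050)).round(1),toS(unproj(c,np.array([(27,448),(693,441)])*.64,.018)).round(1))
print(toS(unproj(c,np.array([(38,407),(748,407)])*.64,.050)-unproj(c,np.array([(250,210)]),.05)).round(1)[0])
E
```

```text
[[-80.8 -83.3]
 [100.  -83.6]
 [  8.3 -83.4]] [[-113.  -115.7]
 [ 109.7 -113.4]]
[-614.5 -237.1]
```

```bash
python3 -m creep '[[70,2,0,0,0],[70,4,0,0,0],[70,4,0,0,0]]' 60;python3 -m creep '[[70,1,0,0,0],[70,2,0,0,0],[70,2,0,0,0]]' 60
```

```text
t: 44.97
tool_pos: [0.5265, 0.1507, -0.0027]
tool_rot: [2.17, 2.271, 0.0]
contact_force: [0.5, -2.3, 0.3]
opening: 0.0622
t: 45.22
tool_pos: [0.5264, 0.1526, -0.0028]
tool_rot: [2.17, 2.271, 0.0]
contact_force: [0.0, -3.2, 1.1]
opening: 0.0623
```

```bash
python3 -m creep '[[70,-20,0,0,0],[70,-45,0,0,0],[70,-70,0,-10,0],[70,-70,0,-50,0],[70,-70,0,-90,0],[70,-70,0,-130,0],[70,-70,0,-170,0],[70,-70,0,-210,0],[0,-70,0,-250,0],[0,-70,40,-255,0],[0,-70,80,-255,0],[0,-70,120,-255,0]]' 20;python3 -m creep '[[0,0,25,0,0],[0,0,48,0,0],[0,0,48,0,0],[0,0,48,0,0]]' 20; python3 - <<'E'
from h import *
st();print(toS(ctrl.get_obs()['tool_pos']))
_,a=shot("wrist","w18");_,b=shot("scene","s18");ct,t=shot("top","t18")
b=cv2.resize(b[130:270,200:380],(386,300),interpolation=cv2.INTER_CUBIC);t=cv2.resize(t[120:260,90:270],(386,300),interpolation=cv2.INTER_CUBIC)
cv2.imwrite("pics/c18.png",np.hstack([b,t])[:,:,::-1])
c=ctrl.calibration("wrist");hsv=cv2.cvtColor(a,cv2.COLOR_RGB2HSV)
m=(((hsv[:,:,0]<6)|(hsv[:,:,0]>174))&(hsv[:,:,1]>180)&(hsv[:,:,2]>90)).astype(np.uint8)
n,l,s,ce=cv2.connectedComponentsWithStats(m)
for i in range(1,n):
    if s[i,4]>100:print(s[i],toS(unproj(c,ce[i],.175)).round(1))
E
```

```text
t: 46.22
tool_pos: [0.6512, 0.0892, 0.2548]
tool_rot: [2.168, 2.271, 0.007]
contact_force: [0.2, -0.1, 1.2]
opening: 0.085
t: 46.55
tool_pos: [0.6974, 0.0909, 0.2505]
tool_rot: [-2.168, -2.27, 0.001]
contact_force: [-0.2, -0.9, -0.3]
opening: 0.0853
t 46.5 tcp [0.6974 0.0909 0.2505] jaw 2.6 F [-0.2 -0.9 -0.3] open 0.0853 q6 -0.02
[[ 176.20805282 -158.37835053]]
[ 244  138   16   89 1318] [[ 177.1 -147.8]]
```

```bash
python3 -m creep '[[0,0,1,30,0],[0,0,1,60,0],[0,0,1,85,0],[0,0,1,99,0],[0,0,1,99,0],[0,0,1,99,0]]' 20;python3 -m creep '[[200,0,0,0,0],[230,0,0,0,0],[255,0,0,0,0],[255,0,0,0,0],[255,0,0,0,0],[255,0,0,0,0],[255,0,0,0,0],[255,0,0,0,0]]' 20; python3 -c "
from h import *
st();print(toS(ctrl.get_obs()['tool_pos']))"
```

```text
t: 47.2
tool_pos: [0.6977, 0.0903, 0.1533]
tool_rot: [-2.17, -2.271, 0.001]
contact_force: [1.1, -0.1, -0.1]
opening: 0.0854
t: 47.87
tool_pos: [0.6988, 0.0902, 0.1538]
tool_rot: [2.17, 2.271, 0.001]
contact_force: [1.0, 0.2, 1.1]
opening: 0.0116
t 47.9 tcp [0.6988 0.0902 0.1538] jaw 2.6 F [1.  0.2 1.1] open 0.0116 q6 -0.02
[[ 177.57479353 -159.11720931]]
```

```bash
python3 -m creep '[[0,0,0,0,0],[0,0,0,0,0],[0,0,0,0,0],[0,0,0,5,0],[0,0,0,9,0],[0,0,0,9,0]]' 20;python3 -m creep '[[200,0,0,0,0],[230,0,0,0,0],[255,0,0,0,0],[255,0,0,0,0],[255,0,0,0,0],[255,0,0,0,0],[255,0,0,0,0],[255,0,0,0,0]]' 20
```

```text
t: 48.37
tool_pos: [0.6974, 0.0902, 0.1423]
tool_rot: [-2.169, -2.27, 0.003]
contact_force: [-0.1, 0.2, -0.6]
opening: 0.0823
t: 49.03
tool_pos: [0.6985, 0.0902, 0.1445]
tool_rot: [2.17, 2.271, 0.001]
contact_force: [0.4, 0.7, 0.9]
opening: 0.0125
```

```bash
python3 -m creep '[[255,0,-6,-2,0],[255,0,-13,-4,0],[255,0,-19,-5,0],[255,0,-26,-6,0],[255,0,-32,-7,0],[255,0,-39,-7,0],[255,0,-45,-7,0],[255,0,-52,-7,0],[255,0,-58,-6,0],[255,0,-65,-5,0],[255,0,-65,-5,0]]' 20
```

```text
t: 49.95
tool_pos: [0.6316, 0.0863, 0.1487]
tool_rot: [-2.17, -2.271, 0.004]
contact_force: [-0.1, -5.3, 3.2]
opening: 0.0126
```

```bash
python3 -m creep '[[255,0,-6,1,0],[255,0,-13,3,0],[255,0,-19,5,0],[255,0,-25,7,0],[255,0,-31,10,0],[255,0,-37,12,0],[255,0,-43,16,0],[255,0,-49,19,0],[255,0,-54,23,0],[255,0,-60,27,0],[255,0,-60,27,0]]' 20
```

```text
t: 50.87
tool_pos: [0.5706, 0.0836, 0.1192]
tool_rot: [-2.169, -2.269, 0.008]
contact_force: [0.4, -4.9, -1.0]
opening: 0.0127
```

```bash
python3 -m creep '[[255,0,-5,4,0],[255,0,-10,9,0],[255,0,-19,18,0],[255,0,-27,29,0],[255,0,-34,40,0],[255,0,-40,52,0],[255,0,-44,64,0],[255,0,-44,64,0]]' 20;python3 -m creep '[[255,0,-2,7,0],[255,0,-3,13,0],[255,0,-4,19,0],[255,0,-5,26,0],[255,0,-6,34,0],[255,0,-6,37,0],[255,0,-6,37,0]]' 20
```

```text
t: 51.53
tool_pos: [0.5286, 0.0822, 0.055]
tool_rot: [2.17, 2.27, 0.001]
contact_force: [8.2, -3.9, -2.8]
opening: 0.0133
t: 52.12
tool_pos: [0.5245, 0.0825, 0.022]
tool_rot: [2.17, 2.27, 0.003]
contact_force: [3.7, -2.2, 4.2]
opening: 0.0128
```

Bar down. I release, rise straight up, clear the view and check.

```bash
python3 -m creep '[[0,0,0,0,0],[0,0,0,0,0],[0,0,0,0,0],[0,0,0,0,0],[0,0,0,-40,0],[0,0,0,-80,0],[0,0,0,-120,0],[0,0,0,-160,0],[0,0,0,-200,0],[0,-30,0,-230,0],[0,-60,0,-230,0],[0,-90,0,-230,0]]' 20;python3 -m creep '[[0,-40,-15,0,0],[0,-80,-30,0,0],[0,-120,-45,0,0],[0,-160,-60,0,0],[0,-200,-75,0,0],[0,-240,-90,0,0],[0,-240,-90,0,0],[0,-240,-90,0,0]]' 20; python3 - <<'E'
from h import *
st()
ct,t=shot("top","t19");cs,b=shot("scene","s19")
a=cv2.resize(t[110:250,80:240],(450,394),interpolation=cv2.INTER_CUBIC);b=cv2.resize(b[140:280,230:350],(338,394),interpolation=cv2.INTER_CUBIC)
cv2.imwrite("pics/fin.png",np.hstack([a,b])[:,:,::-1])
for l,z in(("shampoo",0),("tape_roll",0),("mug",0)):
  for d in ctrl.outline_of("top",l)[:1]:print(l,d["conf"],rect(ct,d["mask"],z))
E
```

```text
t: 53.12
tool_pos: [0.5287, -0.0082, 0.2545]
tool_rot: [2.166, 2.27, 0.005]
contact_force: [0.2, 0.5, -1.2]
opening: 0.0857
t: 53.78
tool_pos: [0.4474, -0.253, 0.2504]
tool_rot: [-2.174, -2.265, -0.0]
contact_force: [-0.3, -0.5, -0.8]
opening: 0.0852
t 53.8 tcp [ 0.4474 -0.253   0.2504] jaw 2.3 F [-0.3 -0.5 -0.8] open 0.0852 q6 -0.70
shampoo 0.75 [483.9 296.8  50.6  59.7   1.7]
tape_roll 0.91 [ 576.  -531.3  119.3  121.3   45.8]
mug 0.9 [397.4 558.6 108.6 109.3  46.6]
```

View pics/fin.png

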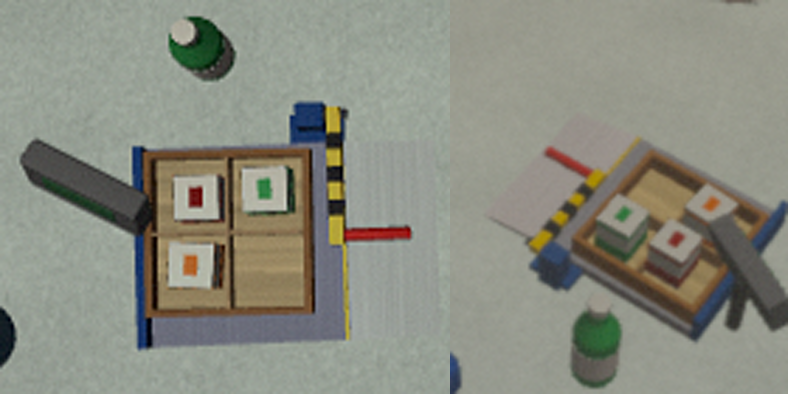

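```bash
python3 - <<'E'
from h import *
c=ctrl.calibration("top");f=lambda L,z:toS(unproj(c,np.array(L)/2.8125+[79.7,109.7],z)).round(1)
s=f([(146,152),(311,150),(313,313),(149,317)],.05);print(s,s.mean(0));e=np.roll(s,-1,0)-s;print(np.degrees(np.arctan2(e[:,1],e[:,0])).round(1))
print(f([(330,243),(344,243),(411,233)],.058))
print(f([(350,340),(137,149),(139,348)],.018))
E
```

```text
[[ 96.5  99.8]
 [ 94.5 -78.7]
 [-82.4 -77.3]
 [-82.1  99.2]] [ 6.625 10.75 ]
[-90.6 179.5  89.9   0.2]
[[  -7.3  -98. ]
 [  -7.7 -113. ]
 [   1.3 -185.4]]
[[-114.2 -114.2]
 [ 103.3  117.3]
 [-116.9  118.2]]
```

The tray centre is at station (6.6, 10.8) mm, square within about 0.5° and fully on the platform. The bar is down behind it, so I hand in.

```bash
python3 -c "
from h import *
st();print(ctrl.finish_job())"
```

```text
t 54.0 tcp [ 0.4491 -0.2499  0.251 ] jaw 2.7 F [ 0.5 -0.  -0.4] open 0.0855 q6 -0.70
the job is handed in; nothing more can be done
None
```

The job is handed in at t = 54 s, with every step done in the order asked. The three soap boxes present (red, green, orange; there was no blue one) stand in separate pockets. I flipped the bar open, pushed the tray up the ramp without lifting it, and swung the bar down behind it.

**Last checks:**
- **Tray:** its centre is at station (6.6, 10.8) mm. It is square within about 0.6°, fully on the platform, and its front edge is about 3 mm from the back stop.
- **Bar:** it lies down behind the tray, and the robot touches nothing.
- **Bystanders:** the mug and the tape roll measure within about 9 mm and 2 mm of where they started. The final shampoo detection disagreed, because the network picked something else near x = 484. The last pictures show the bottle standing where it was, but I did not measure it again.

**What went wrong on the way:**
- **Tip offset:** the fingertips sit about 25–30 mm behind the reported TCP. This made the first grasp of the red box close on nothing. It also let the fingers slide over the tray wall into the pockets once, without any force showing.
- **Bar handle:** the pin slipped out of the grip three times, and the bar fell back to level each time. A deeper, 20 N grip with force feedback then worked.

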